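# Press the ham pots and sort them by turns

## Robot

A 7-joint arm with a two-finger parallel gripper is mounted at the origin on the work surface; the furniture and walls round the work are solid. World frame = base frame: x ahead of the robot, y to its left, z up, the work surface at z = 0. Lengths are in m, angles in rad, forces in N, time in s.
With the tool pointing down it reaches from about 0.4 to 0.85 m from the base axis. Payload 4.5 kg.
Tool frame: the origin (TCP) lies at the very end of the fingers, on their centre line; the grasp point (between the pads) lies 19 mm behind it; z points along the fingers, y is the line along which they close (so a half turn about z gives the same grasp; the last joint's range is limited). The gripper opens to 88 mm and grips with 3 to 60 N. Pads are 18 mm wide; open, the fingers measure 123 mm over their backs; the gripper's body (75 mm by 187 mm) begins 45 mm behind the grasp point.
Start: joints at [-1.302, 0.689, -0.195, 1.565, 0.157, 0.902, -0.215], TCP at [0.145, 0.608, 0.239] pointing down, gripper open.
Joint ranges: [-3.01, 3.01], [-0.46, 2.08], [-1.47, 1.51], [0.13, 2.56], [-1, 4.14], [0.04, 2.09], [-2.66, 2.66]. Speed limits (rad/s): [2.57, 2.57, 3.14, 3.14, 3.14, 3.14, 3.14].

## Interface

Orientations are given as a unit quaternion [x, y, z, w].
In Python, from plant import r gives the robot as it stands. The module is installed in compiled form; this text tells all that it offers.
- The arm moves only by the tool step_arm, never from a script. Its argument "increments" is a list of rows, each a list of 2 entries, a list of its own where there are three numbers: the shift along the world's x, y, z in cm, then the turn, a rotation vector about the world's x, y, z in degrees. A call has exactly 10 rows; each row shifts and turns the commanded pose from where the row before left it; what a row does not reach is not made up. A row lasts 1/10 s, in which the tool goes at most 50 mm and 8.59 degrees, less where a joint would pass 70% of its speed; a pose out of reach is approached as far as the arm can. A call is refused whole if a number of a shift passes 5 or a number of a turn 8.59, either way. A call with a gripper value outside its range is refused whole. "fingers" is the opening, from 0 (shut) to 1 (fully open), set as the call begins (left out, the last holds). The fingers move at their own pace and stop on an object; "grip_force" is the grip in N (left out, the last holds). Time passes only in rows, so rows that do not move let the fingers close, or fill a call up. It gives the time, the measured TCP pose, the force, the opening and the grip force at its end, in the units of the state.
- r.get_state(): the state, without advancing time (a new reading comes with each control period).
- r.snapshot(name): name is "scene" or "top"; returns (picture, depth): 384x512x3 uint8, red, green, blue; 384x512 float32, m along the optical axis (not along the pixel's ray), 0 where there is no reading.
- r.calibration(name): a dict with "fov_y" (degrees; the focal length in pixels is half the picture's height over the tangent of half this angle, whatever the lens; pixels are square), "cx", "cy" (the principal point, pixels), "R" (3x3) and "t" (3): a world point X has camera coordinates R X + t. Camera axes: x right, y down, z forward; pixel columns grow to the right and rows downward; lengths in m; the calibration is good to about 2 mm. A picture is of the moment at which its call begins. calibration takes no time and is no camera call.
- r.finish_job(): hands the job in; it is judged then, once.
The state is a dict: "clock": time; "q": joint angles; "qd": joint speeds; "joint_torque": joint torques, N m; "tool_pos": TCP position; "eef_rot": TCP orientation; "contact_force": force on the tool from outside, world axes, zero at the start; "moment": the same for the moment, N m; "opening": opening from 0.0 (shut) to 1.0 (fully open); "finger_force": force on a finger pad.
Only numpy, scipy, OpenCV 4.12 (cv2) and the standard library are available. Lean on these libraries where they do the work, as an engineer would, in place of code of your own. Each camera call takes 0.05 s, during which the arm holds its last target. There are 200 camera calls.

## Task

Screw the ring nut of every ham press pot down (clockwise) until it meets firm resistance, counting the turns: a pot whose ring stops before one full turn is well filled, one that takes more than a full turn is short of meat. Slide each pot over the table, never lifting or tipping it, so that it stands wholly on the right mat: the well filled pots on the mat with the round outlines, the short ones on the mat with the square outlines. Leave every ring tight, and leave the lid stack, spray bottle and closed can alone.

Things in the scene. Friction and masses are not known exactly. Their poses are not given: they have to be found in the camera images.
- cook_mat_mid (a point): Cooking mat: flat grey mat 180 x 320 mm, flush with the table (1 mm, nothing catches on it), with two ROUND dark outlines 110 mm across. The point is the middle of the mat; x runs along its 180 mm side, y along the 320 mm side; the outlines are centred 75 mm either side of the point along y. It lies at the robot's left or right.
- refill_mat_mid (a point): Refilling mat: the same flat grey mat, but with two SQUARE dark outlines (110 mm). Point and axes as for the cooking mat.
- pot_1: Ham press pot: round steel pot, 121 mm across, 56 mm high, about 1 kg, loose on the table; all pots look alike, one may be absent. An 18 mm threaded stud rises from its middle to 118 mm above the table, with a press plate and ring nut on it. Origin: centre of the underside, z up. Table friction holds the pot while its ring is turned; once the ring is tight the pot turns with it or the fingers slip.
- ring_1_mid (a point): Centre (half-way up) of the ring nut of pot_1: knurled steel ring 60 mm across, 20 mm high, on the pot's axis, dark radial notch on its top. Its centre starts 99 to 100 mm above the table and sinks 12 mm per turn, with the press plate. Below it are 35 mm of free space (36 mm neck in the middle), then the plate. The stud stands 8 mm above the ring's top at first, 23 mm at most.
- ring_1 (a joint): Ring nut angle in rad; grows as it is screwed down (CLOCKWISE from above), stays where left; starts at 0 to 0.4. Turning takes about 0.04 N m; when the plate meets the meat the resistance rises within 0.2 rad to a firm stop: 0.43 to 0.5 turn from the start if the pot is well filled, 1.15 to 1.25 turns if short. Which pots are full cannot be seen beforehand.
- pot_2: Another such pot (see pot_1).
- ring_2_mid (a point): Centre of the ring nut of pot_2, as for pot_1.
- ring_2 (a joint): Angle of the ring nut of pot_2, as for pot_1.
- pot_3: Another such pot (see pot_1).
- ring_3_mid (a point): Centre of the ring nut of pot_3, as for pot_1.
- ring_3 (a joint): Angle of the ring nut of pot_3, as for pot_1.
- pot_4: Another such pot (see pot_1).
- ring_4_mid (a point): Centre of the ring nut of pot_4, as for pot_1.
- ring_4 (a joint): Angle of the ring nut of pot_4, as for pot_1.
- lid_stack: Bystander: stack of tinplate lids, 73 mm across, 86 mm high; origin at the centre of its underside.
- spray_bottle: Bystander: spray bottle with blue trigger head, 72 x 77 x 198 mm; origin at the centre of its underside.
- sealed_can: Bystander: closed can, 71 mm across, 107 mm high; origin at the centre of its underside.
There are look-alikes about, which are no part of the job. Leave any purple or red look-alike of the pot_1 alone. Leave any brown look-alike of the pot_2 alone.

How it is judged:
By the outcome, as a careful person would: the job done as asked, in the order asked, and still so for the second after the job is handed in, with the robot touching nothing.
Of pot_1, pot_2, pot_3, pot_4 only 3 to 4 are there at a start; the rules pass over those that are not, and their reading is None.
At some moment in a run one of pot_1, pot_2, pot_3, pot_4 may be knocked a few centimetres aside while the robot is not near it.
Once in a run the grip may slacken for a moment while it holds something.
It also fails if it takes over 210 s, if anything falls off the work surface, if the arm or the gripper's body presses on something with over 40 N, if the wrist force passes 120 N, or if a joint passes its speed limit or range.

## Working session

There is one attempt and no reset: what is moved stays moved. The work goes in short steps, Python scripts to look and compute and a tool call to move; the robot and the scene stay as the last step left them, time stands still between calls to the robot, and variables do not carry over. Pictures are saved under pics/ and viewed, at most 14 in all, crops included, and the job is handed in when it is done.

Besides the shell and the picture viewer there is one more tool, called by a JSON object that holds its "op" and its "data", one argument or row to a line. step_arm: Moves the arm, as the interface text tells. Its arguments: {"type":"object","properties":{"increments":{"type":"array","items":{"type":"array"}},"fingers":{"type":"number"},"grip_force":{"type":"number"}},"required":["increments"]}

```bash
mkdir -p pics; ls
cat > h.py <<'E'
import numpy as np, cv2
from plant import r
def cam(n):
    c=r.calibration(n); f=192/np.tan(np.radians(c["fov_y"])/2)
    return c,f
def cast(n,u,v,z):
    c,f=cam(n);R=np.array(c["R"]);t=np.array(c["t"])
    d=R.T@np.array([(u-c["cx"])/f,(v-c["cy"])/f,1]);o=-R.T@t
    return o+d*(z-o[2])/d[2]
def cloud(n,dep):
    c,f=cam(n);R=np.array(c["R"]);t=np.array(c["t"])
    v,u=np.mgrid[0:384,0:512]
    P=np.stack([(u-c["cx"])/f*dep,(v-c["cy"])/f*dep,dep],-1)
    return (P-t)@R
def proj(n,X):
    c,f=cam(n);p=np.array(c["R"])@np.array(X)+np.array(c["t"])
    return c["cx"]+f*p[0]/p[2],c["cy"]+f*p[1]/p[2]
def snap(n,name):
    p,d=r.snapshot(n);cv2.imwrite(f"pics/{name}.png",p[:,:,::-1]);return p,d
E
python3 - <<'E'
from h import *
for n in("scene","top"):
    p,d=snap(n,n+"0");c,f=cam(n);print(n,f,c)
    np.save(n+"0d.npy",d)
print(r.get_state())
E
```

```text
pics
scene 481.7850178933818 {'fov_y': 43.456343241822175, 'cx': 258.3278457920579, 'cy': 192.24229325020445, 'R': array([[-0.77895648, -0.62680781, -0.01840594],
       [-0.38846822,  0.50538883, -0.77050281],
       [ 0.49225933, -0.59303803, -0.63717082]]), 't': array([0.412794  , 0.25645498, 1.7312852 ])}
top 461.0227242440099 {'fov_y': 45.22007397640624, 'cx': 255.19977793234222, 'cy': 190.7106342703633, 'R': array([[ 0.02978979, -0.99955019, -0.00346083],
       [-0.97138487, -0.02813381, -0.23583878],
       [ 0.23563533,  0.01038738, -0.97178603]]), 't': array([0.00805877, 0.53360527, 1.4979501 ])}
{'clock': 0.1, 'q': array([-1.30222201,  0.68990511, -0.19449624,  1.56621535,  0.15732789,
        0.90247833, -0.2150936 ]), 'qd': array([-1.38126840e-03, -2.95642059e-03, -1.68353412e-03, -3.63625501e-03,
        9.07556000e-04,  5.28099785e-05,  9.66198375e-04]), 'joint_torque': array([-3.06065980e-03, -5.28506362e+01, -1.27146296e+00, -1.53839743e+01,
       -5.25541103e-02,  1.96498549e-03,  3.50265123e-05]), 'tool_pos': array([0.14532218, 0.60730655, 0.23799308]), 'eef_rot': array([ 1.17078695e-01,  9.93122312e-01, -8.07043364e-04, -1.96583100e-05]), 'contact_force': array([ 0.41814051,  0.29370027, -0.21330637]), 'moment': array([-0.01316531,  0.02047298, -0.00794406]), 'finger_force': 0.0, 'opening': 0.9996299166922744}
```

View pics/top0.png

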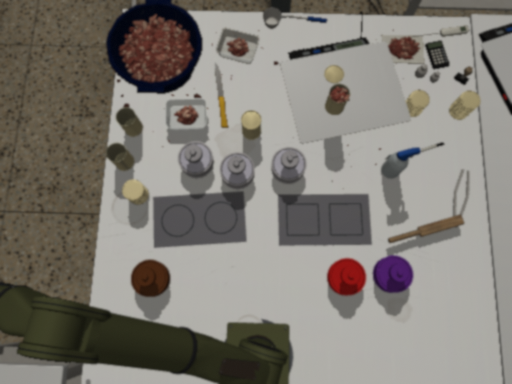

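View pics/scene0.png

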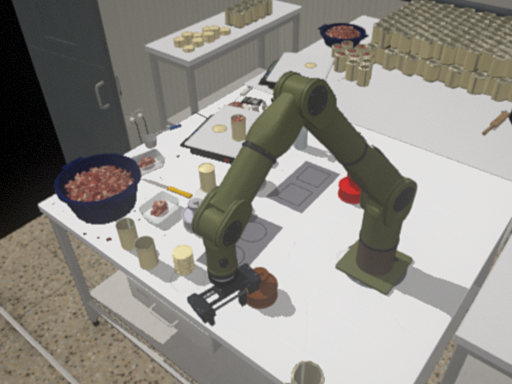

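The top view shows three grey pots at about (196,158), (237,170) and (289,165). The round-outline mat is at (199,219) and the square-outline mat at (325,219). Purple, red and brown look-alikes lie nearer the base. The scene view has the arm in front of the pots.

```bash
cat >> h.py <<'E'
def circ(xy):
    A=np.c_[2*xy,np.ones(len(xy))];s=np.linalg.lstsq(A,(xy**2).sum(1),rcond=None)[0]
    return s[:2],np.sqrt(s[2]+s[0]**2+s[1]**2)
def pots(dep,guess,zr=None):
    """per guess: ring-level points & pot rim points -> centres, from the top depth picture"""
    P=cloud("top",dep)
    for g in guess:
        m=np.hypot(P[...,0]-g[0],P[...,1]-g[1])<.05
        zs=P[m][:,2]
        top=P[m&(P[...,2]>.085)&(P[...,2]<.3)]
        hull=cv2.convexHull((top[:,:2]*1e4).astype(np.int32))
        (c,rad)=cv2.minEnclosingCircle(hull)
        print("g",np.round(g,3),"ring mean",top[:,:2].mean(0).round(4),"encl",np.round(np.array(c)/1e4,4),round(rad/1e4,4),"zmed",np.median(top[:,2]).round(4),"n",len(top))
E
python3 - <<'E'
from h import *
d=np.load("top0d.npy");im=cv2.imread("pics/top0.png")
gs=[cast("top",u,v,.11)[:2] for u,v in((196,150),(237,162),(289,158))]
pots(d,gs)
P=cloud("top",d)
print("table z",np.median(P[245:260,180:330,2]))
g=cv2.cvtColor(im,6)
for n,(a,b) in {"round":((140,180),(255,255)),"square":((270,185),(380,255))}.items():
    s=g[a[1]:b[1],a[0]:b[0]];m=(s<105).astype(np.uint8)
    c=max(cv2.findContours(m,0,2)[0],key=cv2.contourArea)[:,0]+np.array(a)
    pts=np.array([cast("top",u,v,.001)[:2] for u,v in c])
    print(n,cv2.minAreaRect((pts*1e3).astype(np.float32)))
# objects above the table
H=P[...,2]; m=((H>.03)&(H<.35)&(d>0)).astype(np.uint8)
n,L,st,ce=cv2.connectedComponentsWithStats(m)
for i in range(1,n):
    if st[i,4]>60:
        q=P[L==i];print(st[i],q[:,:2].min(0).round(3),q[:,:2].max(0).round(3),q[:,2].max().round(3))
E
python3 -c "
import cv2
i=cv2.imread('pics/top0.png')[100:260,90:420];cv2.imwrite('pics/crop0.png',cv2.resize(i,None,fx=2.4,fy=2.4,interpolation=2))"
```

```text
g [0.657 0.226] ring mean [0.6464 0.2344] encl [0.6476 0.2367] 0.0315 zmed 0.1095 n 263
g [0.619 0.087] ring mean [0.6103 0.0884] encl [0.612  0.0893] 0.0314 zmed 0.1089 n 265
g [ 0.638 -0.086] ring mean [ 0.6349 -0.0887] encl [ 0.6368 -0.0889] 0.0315 zmed 0.1087 n 268
table z -0.0005006302870387469
round ((467.55853271484375, 201.3196258544922), (220.53286743164062, 349.9403076171875), 5.423525810241699)
square ((457.1460876464844, -216.25718688964844), (179.84580993652344, 315.2558898925781), 1.682583212852478)
[ 106    0   97   93 6914] [0.847 0.223] [1.21  0.558] 0.163
[263   8  43  11 141] [ 1.207 -0.145] [1.259 0.015] 0.056
[ 480   23   32   84 1499] [ 0.878 -0.924] [ 1.222 -0.781] 0.09
[216  27  44  35 311] [1.031 0.027] [1.167 0.186] 0.054
[  280    37   150   107 10380] [ 0.704 -0.578] [ 1.148 -0.052] 0.192
[395  37  25  19 208] [ 1.075 -0.57 ] [ 1.152 -0.482] 0.056
[230  38  19  17 161] [1.064 0.067] [1.124 0.135] 0.056
[417  64  11  11  87] [ 0.998 -0.595] [ 1.035 -0.557] 0.068
[463  66  10  12  81] [ 0.984 -0.745] [ 1.011 -0.712] 0.091
[452  90  29  27 525] [ 0.837 -0.75 
[... 265 characters left out ...]
929] [0.588 0.176] [0.709 0.296] 0.124
[106 142  26  26 377] [0.608 0.461] [0.681 0.534] 0.112
[272 147  35  34 934] [ 0.576 -0.149] [ 0.698 -0.031] 0.122
[383 147  38  30 601] [ 0.607 -0.499] [ 0.672 -0.419] 0.203
[220 152  35  35 936] [0.551 0.03 ] [0.674 0.148] 0.125
[123 179  25  24 439] [0.487 0.398] [0.558 0.468] 0.093
[388 214  77  29 664] [ 0.375 -0.688] [ 0.479 -0.427] 0.056
[ 375  255   39   38 1101] [ 0.212 -0.501] [ 0.331 -0.378] 0.124
[ 131  259   37   38 1091] [0.175 0.301] [0.295 0.421] 0.124
[ 329  258   38   37 1094] [ 0.2   -0.346] [ 0.317 -0.224] 0.125
[241 335  46  19 244] [ 0.039 -0.071] [0.073 0.045] 0.348
[   0  362   68   22 1383] [-0.097  0.594] [-0.039  0.81 ] 0.091
```

View pics/crop0.png

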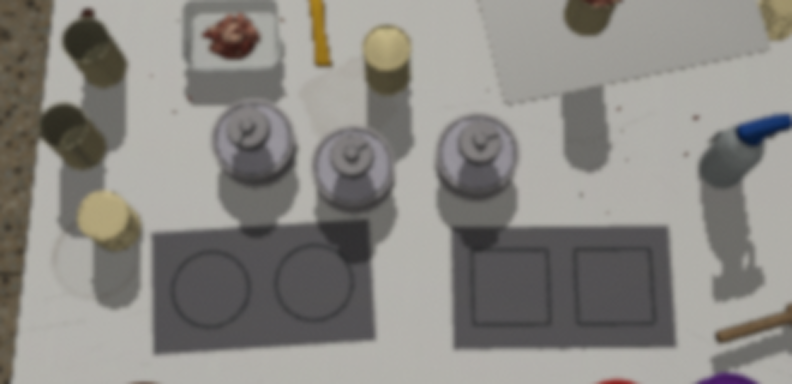

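{"op": "step_arm", "data": {
  "increments": [
    [[5,-3.7,0],[0,0,7]],
    [[5,-3.7,0],[0,0,7]],
    [[5,-3.7,0],[0,0,7]],
    [[5,-3.7,0],[0,0,7]],
    [[5,-3.7,0],[0,0,7]],
    [[5,-3.7,0],[0,0,7]],
    [[5,-3.7,0],[0,0,7]],
    [[5,-3.7,0],[0,0,7]],
    [[5,-3.7,0],[0,0,7]],
    [[5,-3.7,0],[0,0,7]]
  ],
  "fingers": 1,
  "grip_force": 25
}}

```text
clock: 1.1
tool_pos: [0.5487, 0.3086, 0.2384]
eef_rot: [-0.476, 0.88, 0.0, -0.0]
contact_force: [-0.6, 2.3, -0.6]
opening: 1.002
finger_force: 0.0
```

```bash
cat >> h.py <<'E'
def st():
    s=r.get_state();x,y,z,w=s["eef_rot"]
    yaw=np.degrees(np.arctan2(2*(y*z+x*w)*0+1-2*(x*x+z*z),2*(x*y-z*w)))
    print("t",round(s["clock"],2),"pos",s["tool_pos"].round(4),"tooly_yaw",yaw.round(1),"q7",s["q"][6].round(3),"q",s["q"].round(2),"F",s["contact_force"].round(1),"Mz",s["moment"].round(3),"open",round(s["opening"]*88,1),"ff",round(s["finger_force"],1))
E
python3 - <<'E'
from h import *
st()
im=cv2.imread("pics/top0.png")
for n,l in {"round":((153,233),(370,221),(375,340),(154,353),(210,289),(314,283)),"square":((453,228),(668,227),(676,347),(453,348),(511,286),(614,286))}.items():
    print(n,[cast("top",90+u/2.4,100+v/2.4,.001)[:2].round(3).tolist() for u,v in l])
E
```

```text
t 1.1 pos [0.5487 0.3086 0.2384] tooly_yaw 146.8 q7 1.568 q [-0.27  0.75 -0.59  1.54  0.47  1.    1.57] F [-0.6  2.3 -0.6] Mz [ 0.072  0.044 -0.02 ] open 88.2 ff 0.0
round [[0.515, 0.381], [0.542, 0.063], [0.367, 0.05], [0.34, 0.365], [0.434, 0.291], [0.448, 0.141]]
square [[0.535, -0.059], [0.546, -0.374], [0.37, -0.38], [0.359, -0.062], [0.451, -0.144], [0.456, -0.293]]
```

{"op": "step_arm", "data": {
  "increments": [
    [[2,-1.45,0],[0,0,8]],
    [[2,-1.45,0],[0,0,8]],
    [[2,-1.45,0],[0,0,8]],
    [[2,-1.4,0],[0,0,8]],
    [[1.9,-1.4,0],[0,0,8]],
    [[0,0,0],[0,0,0]],
    [[0,0,-3],[0,0,0]],
    [[0,0,-3],[0,0,0]],
    [[0,0,-2.5],[0,0,0]],
    [[0,0,0],[0,0,0]]
  ]
}}

```text
clock: 2.1
tool_pos: [0.6431, 0.238, 0.1497]
eef_rot: [0.746, -0.666, -0.001, 0.004]
contact_force: [-0.4, 0.8, -0.9]
opening: 0.999
finger_force: 0.0
```

Run:
```python
from h import *
st();p,d=snap("scene","s1");snap("top","t1")
cv2.imwrite("pics/s1c.png",cv2.resize(cv2.imread("pics/s1.png")[100:300,100:400],None,fx=2.5,fy=2.5,interpolation=2))
```

```text
t 2.1 pos [0.6431 0.238  0.1497] tooly_yaw -173.5 q7 2.306 q [-0.08  0.96 -0.72  1.41  0.68  1.03  2.31] F [-0.4  0.8 -0.9] Mz [0.034 0.114 0.031] open 87.9 ff 0.0
```

View pics/s1c.png

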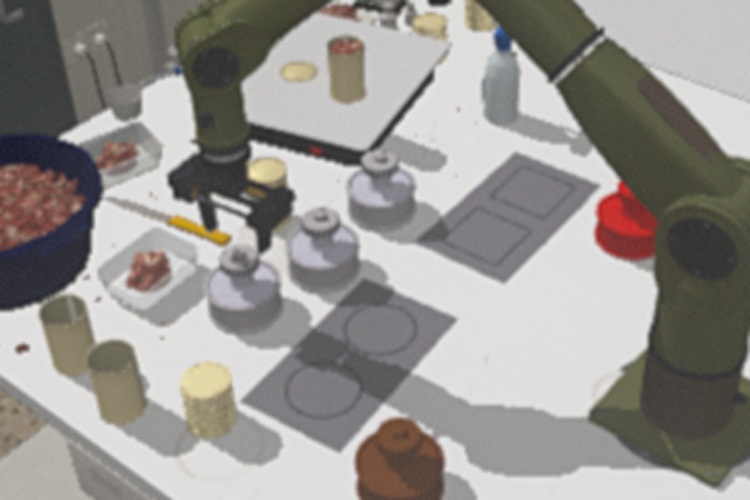

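The view shows the gripper straight above the left pot, with three grey pots in all and no fourth. I'll descend onto the ring and close.

{"op": "step_arm", "data": {
  "increments": [
    [[0.4,-0.1,-1],[0,0,0]],
    [[0,0,-2],[0,0,0]],
    [[0,0,-2],[0,0,0]],
    [[0,0,-1.9],[0,0,0]],
    [[0,0,0],[0,0,0]],
    [[0,0,0],[0,0,0]],
    [[0,0,0],[0,0,0]],
    [[0,0,0],[0,0,0]],
    [[0,0,0],[0,0,0]],
    [[0,0,0],[0,0,0]]
  ]
}}

```text
clock: 3.2
tool_pos: [0.6505, 0.238, 0.0852]
eef_rot: [0.746, -0.666, 0.0, -0.0]
contact_force: [-0.1, -0.5, 0.5]
opening: 1.001
finger_force: 0.0
```

{"op": "step_arm", "data": {
  "increments": [
    [[0,0,0],[0,0,0]],
    [[0,0,0],[0,0,0]],
    [[0,0,0],[0,0,0]],
    [[0,0,0],[0,0,0]],
    [[0,0,0],[0,0,0]],
    [[0,0,0],[0,0,0]],
    [[0,0,0],[0,0,0]],
    [[0,0,0],[0,0,0]],
    [[0,0,0],[0,0,0]],
    [[0,0,0],[0,0,0]]
  ],
  "fingers": 0.5,
  "grip_force": 25
}}

```text
clock: 4.2
tool_pos: [0.6498, 0.2379, 0.0847]
eef_rot: [0.746, -0.666, -0.0, 0.0]
contact_force: [-3.4, -1.1, 2.2]
opening: 0.675
finger_force: 25.0
```

```bash
python3 -c "
from h import *
st()"
```

```text
t 4.2 pos [0.6498 0.2379 0.0847] tooly_yaw -173.4 q7 2.27 q [-0.09  1.04 -0.68  1.43  0.75  0.93  2.27] F [-3.4 -1.1  2.2] Mz [-0.188  0.877  0.011] open 59.4 ff 25.0
```

{"op": "step_arm", "data": {
  "increments": [
    [[0,0,-0.027],[0,0,-8]],
    [[0,0,-0.027],[0,0,-8]],
    [[0,0,-0.027],[0,0,-8]],
    [[0,0,-0.027],[0,0,-8]],
    [[0,0,-0.027],[0,0,-8]],
    [[0,0,-0.027],[0,0,-8]],
    [[0,0,-0.027],[0,0,-8]],
    [[0,0,-0.027],[0,0,-8]],
    [[0,0,-0.027],[0,0,-8]],
    [[0,0,-0.027],[0,0,-8]]
  ]
}}

```text
clock: 5.2
tool_pos: [0.653, 0.2358, 0.0821]
eef_rot: [-0.141, 0.99, -0.001, 0.002]
contact_force: [2.9, -2.2, -0.7]
opening: 0.674
finger_force: 25.0
```

```bash
python3 -c "
from h import *
st()"
```

```text
t 5.2 pos [0.653  0.2358 0.0821] tooly_yaw 106.2 q7 1.112 q [-0.25  0.98 -0.34  1.44  0.41  0.78  1.11] F [ 2.9 -2.2 -0.7] Mz [-0.616 -0.49   0.071] open 59.3 ff 25.0
```

{"op": "step_arm", "data": {
  "increments": [
    [[0,0,-0.027],[0,0,-8]],
    [[0,0,-0.027],[0,0,-8]],
    [[0,0,-0.027],[0,0,-8]],
    [[0,0,-0.027],[0,0,-8]],
    [[0,0,-0.027],[0,0,-8]],
    [[0,0,-0.027],[0,0,-8]],
    [[0,0,0],[0,0,0]],
    [[0,0,0],[0,0,0]],
    [[0,0,0],[0,0,0]],
    [[0,0,0],[0,0,0]]
  ]
}}

```text
clock: 6.2
tool_pos: [0.6523, 0.2341, 0.0805]
eef_rot: [0.272, 0.962, -0.002, 0.002]
contact_force: [1.0, -5.3, 2.0]
opening: 0.672
finger_force: 25.0
```

```bash
python3 -c "
from h import *
st()"
```

```text
t 6.2 pos [0.6523 0.2341 0.0805] tooly_yaw 58.5 q7 0.476 q [-0.35  0.97 -0.12  1.45  0.16  0.73  0.48] F [ 1.  -5.3  2. ] Mz [-1.115 -0.166 -0.025] open 59.2 ff 25.0
```

{"op": "step_arm", "data": {
  "increments": [
    [[0,0,-0.02],[0,0,-6]],
    [[0,0,-0.02],[0,0,-6]],
    [[0,0,-0.02],[0,0,-6]],
    [[0,0,-0.02],[0,0,-6]],
    [[0,0,-0.02],[0,0,-6]],
    [[0,0,-0.02],[0,0,-6]],
    [[0,0,-0.02],[0,0,-6]],
    [[0,0,-0.02],[0,0,-6]],
    [[0,0,0],[0,0,-4]],
    [[0,0,0],[0,0,-4]]
  ]
}}

```text
clock: 7.2
tool_pos: [0.65, 0.233, 0.0787]
eef_rot: [0.693, 0.721, -0.003, 0.002]
contact_force: [-3.7, -7.7, 4.0]
opening: 0.673
finger_force: 25.0
```

```bash
python3 -c "
from h import *
st()"
```

```text
t 7.2 pos [0.65   0.233  0.0787] tooly_yaw 2.3 q7 -0.243 q [-0.48  0.98  0.13  1.46 -0.16  0.72 -0.24] F [-3.7 -7.7  4. ] Mz [-1.617  0.954  0.068] open 59.3 ff 25.0
```

{"op": "step_arm", "data": {
  "increments": [
    [[0,0,0],[0,0,-4]],
    [[0,0,0],[0,0,-4]],
    [[0,0,0],[0,0,-4]],
    [[0,0,0],[0,0,-4]],
    [[0,0,0],[0,0,-4]],
    [[0,0,0],[0,0,0]],
    [[0,0,0],[0,0,0]],
    [[0,0,0],[0,0,0]],
    [[0,0,0],[0,0,0]],
    [[0,0,0],[0,0,0]]
  ]
}}

```text
clock: 8.2
tool_pos: [0.6493, 0.236, 0.078]
eef_rot: [0.806, 0.592, -0.002, 0.0]
contact_force: [-3.6, -2.9, -0.6]
opening: 0.676
finger_force: 25.0
```

```bash
python3 -c "
from h import *
st()"
```

```text
t 8.2 pos [0.6493 0.236  0.078 ] tooly_yaw -17.4 q7 -0.495 q [-0.52  0.99  0.22  1.46 -0.28  0.72 -0.5 ] F [-3.6 -2.9 -0.6] Mz [-0.846  0.744 -0.041] open 59.5 ff 25.0
```

{"op": "step_arm", "data": {
  "increments": [
    [[0,0,-0.027],[0,0,-8]],
    [[0,0,-0.027],[0,0,-8]],
    [[0,0,-0.027],[0,0,-8]],
    [[0,0,-0.027],[0,0,-8]],
    [[0,0,-0.027],[0,0,-8]],
    [[0,0,-0.027],[0,0,-8]],
    [[0,0,-0.027],[0,0,-8]],
    [[0,0,-0.027],[0,0,-8]],
    [[0,0,-0.027],[0,0,-8]],
    [[0,0,-0.027],[0,0,-8]]
  ]
}}

```text
clock: 9.2
tool_pos: [0.6481, 0.2404, 0.0754]
eef_rot: [0.998, -0.066, -0.002, -0.001]
contact_force: [-6.0, 1.8, 1.1]
opening: 0.67
finger_force: 25.0
```

```bash
python3 -c "
from h import *
st()"
```

```text
t 9.2 pos [0.6481 0.2404 0.0754] tooly_yaw -97.5 q7 -1.556 q [-0.69  1.06  0.58  1.47 -0.71  0.83 -1.56] F [-6.   1.8  1.1] Mz [ 0.324  1.302 -0.012] open 58.9 ff 25.0
```

{"op": "step_arm", "data": {
  "increments": [
    [[0,0,-0.027],[0,0,-8]],
    [[0,0,-0.027],[0,0,-8]],
    [[0,0,-0.027],[0,0,-8]],
    [[0,0,-0.027],[0,0,-8]],
    [[0,0,-0.027],[0,0,-8]],
    [[0,0,-0.027],[0,0,-8]],
    [[0,0,0],[0,0,0]],
    [[0,0,0],[0,0,0]],
    [[0,0,0],[0,0,0]],
    [[0,0,0],[0,0,0]]
  ]
}}

```text
clock: 10.2
tool_pos: [0.6496, 0.242, 0.0738]
eef_rot: [0.887, -0.462, -0.002, -0.002]
contact_force: [-2.3, 4.4, -0.2]
opening: 0.67
finger_force: 25.0
```

```bash
python3 -c "
from h import *
st()"
```

```text
t 10.2 pos [0.6496 0.242  0.0738] tooly_yaw -145.0 q7 -2.241 q [-0.77  1.12  0.77  1.48 -0.91  0.93 -2.24] F [-2.3  4.4 -0.2] Mz [1.025 0.649 0.032] open 59.0 ff 25.0
```

{"op": "step_arm", "data": {
  "increments": [
    [[0,0,0],[0,0,0]],
    [[0,0,0],[0,0,0]],
    [[0,0,0],[0,0,0]],
    [[0,0,0],[0,0,0]],
    [[0,0,0],[0,0,0]],
    [[0,0,0],[0,0,0]],
    [[0,0,0],[0,0,8]],
    [[0,0,0],[0,0,8]],
    [[0,0,0],[0,0,8]],
    [[0,0,0],[0,0,8]]
  ],
  "fingers": 1
}}

```text
clock: 11.2
tool_pos: [0.6504, 0.2378, 0.0745]
eef_rot: [0.98, -0.2, 0.0, 0.0]
contact_force: [-0.7, 0.5, -0.4]
opening: 1.002
finger_force: 0.0
```

{"op": "step_arm", "data": {
  "increments": [
    [[0,0,0],[0,0,8]],
    [[0,0,0],[0,0,8]],
    [[0,0,0],[0,0,8]],
    [[0,0,0],[0,0,8]],
    [[0,0,0],[0,0,8]],
    [[0,0,0],[0,0,8]],
    [[0,0,0],[0,0,8]],
    [[0,0,0],[0,0,8]],
    [[0,0,0],[0,0,8]],
    [[0,0,0],[0,0,8]]
  ]
}}

```text
clock: 12.2
tool_pos: [0.6504, 0.2376, 0.0745]
eef_rot: [0.879, 0.476, 0.0, 0.0]
contact_force: [-0.4, 0.4, -0.6]
opening: 1.0
finger_force: 0.0
```

{"op": "step_arm", "data": {
  "increments": [
    [[0,0,0],[0,0,8]],
    [[0,0,0],[0,0,8]],
    [[0,0,0],[0,0,8]],
    [[0,0,0],[0,0,8]],
    [[0,0,0],[0,0,8]],
    [[0,0,0],[0,0,8]],
    [[0,0,0],[0,0,8]],
    [[0,0,0],[0,0,0]],
    [[0,0,0],[0,0,0]],
    [[0,0,0],[0,0,0]]
  ]
}}

```text
clock: 13.2
tool_pos: [0.6503, 0.2378, 0.0745]
eef_rot: [0.556, 0.831, -0.0, 0.0]
contact_force: [0.2, -0.3, -0.3]
opening: 0.995
finger_force: 0.0
```

```bash
python3 -c "
from h import *
st()"
```

```text
t 13.2 pos [0.6503 0.2378 0.0745] tooly_yaw 22.4 q7 0.015 q [-0.44  0.98  0.04  1.46 -0.05  0.71  0.02] F [ 0.2 -0.3 -0.3] Mz [-0.051  0.056 -0.005] open 87.6 ff 0.0
```

{"op": "step_arm", "data": {
  "increments": [
    [[0,0,0],[0,0,0]],
    [[0,0,0],[0,0,0]],
    [[0,0,0],[0,0,0]],
    [[0,0,0],[0,0,0]],
    [[0,0,0],[0,0,0]],
    [[0,0,0],[0,0,0]],
    [[0,0,0],[0,0,0]],
    [[0,0,0],[0,0,0]],
    [[0,0,-0.027],[0,0,-8]],
    [[0,0,-0.027],[0,0,-8]]
  ],
  "fingers": 0.5
}}

```text
clock: 14.2
tool_pos: [0.6505, 0.2376, 0.0741]
eef_rot: [0.668, 0.744, 0.0, 0.0]
contact_force: [3.0, 1.2, -1.1]
opening: 0.676
finger_force: 25.0
```

{"op": "step_arm", "data": {
  "increments": [
    [[0,0,-0.027],[0,0,-8]],
    [[0,0,-0.027],[0,0,-8]],
    [[0,0,-0.027],[0,0,-8]],
    [[0,0,-0.027],[0,0,-8]],
    [[0,0,-0.027],[0,0,-8]],
    [[0,0,-0.027],[0,0,-8]],
    [[0,0,-0.027],[0,0,-8]],
    [[0,0,-0.027],[0,0,-8]],
    [[0,0,-0.013],[0,0,-4]],
    [[0,0,-0.013],[0,0,-4]]
  ]
}}

```text
clock: 15.2
tool_pos: [0.6495, 0.2383, 0.0717]
eef_rot: [0.977, 0.211, -0.001, -0.0]
contact_force: [1.7, 1.8, 0.4]
opening: 0.671
finger_force: 25.0
```

```bash
python3 -c "
from h import *
st()"
```

```text
t 15.2 pos [0.6495 0.2383 0.0717] tooly_yaw -65.6 q7 -1.115 q [-0.63  1.03  0.44  1.47 -0.56  0.77 -1.12] F [1.7 1.8 0.4] Mz [ 0.208 -0.109  0.023] open 59.1 ff 25.0
```

{"op": "step_arm", "data": {
  "increments": [
    [[0,0,-0.013],[0,0,-4]],
    [[0,0,-0.013],[0,0,-4]],
    [[0,0,-0.013],[0,0,-4]],
    [[0,0,-0.013],[0,0,-4]],
    [[0,0,0],[0,0,-4]],
    [[0,0,0],[0,0,-4]],
    [[0,0,0],[0,0,-4]],
    [[0,0,0],[0,0,-4]],
    [[0,0,0],[0,0,-4]],
    [[0,0,0],[0,0,-4]]
  ]
}}

```text
clock: 16.2
tool_pos: [0.6488, 0.2381, 0.0708]
eef_rot: [0.991, -0.136, -0.002, -0.0]
contact_force: [0.4, 0.5, 0.5]
opening: 0.67
finger_force: 25.0
```

```bash
python3 -c "
from h import *
st()"
```

```text
t 16.2 pos [0.6488 0.2381 0.0708] tooly_yaw -105.6 q7 -1.66 q [-0.7   1.08  0.61  1.48 -0.75  0.84 -1.66] F [0.4 0.5 0.5] Mz [0.203 0.146 0.221] open 59.0 ff 25.0
```

{"op": "step_arm", "data": {
  "increments": [
    [[0,0,0],[0,0,-4]],
    [[0,0,0],[0,0,-4]],
    [[0,0,0],[0,0,-4]],
    [[0,0,0],[0,0,0]],
    [[0,0,0],[0,0,0]],
    [[0,0,0],[0,0,0]],
    [[0,0,0],[0,0,0]],
    [[0,0,0],[0,0,0]],
    [[0,0,0],[0,0,0]],
    [[0,0,0],[0,0,0]]
  ],
  "grip_force": 30
}}

```text
clock: 17.2
tool_pos: [0.6489, 0.2381, 0.0708]
eef_rot: [0.971, -0.237, -0.002, 0.0]
contact_force: [-5.1, 0.3, 3.5]
opening: 0.676
finger_force: 30.0
```

```bash
python3 -c "
from h import *
st()"
```

```text
t 17.2 pos [0.6489 0.2381 0.0708] tooly_yaw -117.4 q7 -1.828 q [-0.72  1.09  0.67  1.48 -0.81  0.86 -1.83] F [-5.1  0.3  3.5] Mz [0.176 1.159 0.028] open 59.5 ff 30.0
```

{"op": "step_arm", "data": {
  "increments": [
    [[0,0,0],[0,0,-4]],
    [[0,0,0],[0,0,-4]],
    [[0,0,0],[0,0,-4]],
    [[0,0,0],[0,0,-4]],
    [[0,0,0],[0,0,-4]],
    [[0,0,0],[0,0,-4]],
    [[0,0,0],[0,0,0]],
    [[0,0,0],[0,0,0]],
    [[0,0,0],[0,0,0]],
    [[0,0,0],[0,0,0]]
  ]
}}

```text
clock: 18.2
tool_pos: [0.6511, 0.2378, 0.0709]
eef_rot: [0.901, -0.434, 0.001, -0.0]
contact_force: [2.8, 0.0, -2.9]
opening: 0.67
finger_force: 30.0
```

```bash
python3 -c "
from h import *
st()"
```

```text
t 18.2 pos [0.6511 0.2378 0.0709] tooly_yaw -141.4 q7 -2.18 q [-0.76  1.12  0.76  1.48 -0.9   0.91 -2.18] F [ 2.8  0.  -2.9] Mz [ 0.15  -0.606 -0.001] open 59.0 ff 30.0
```

{"op": "step_arm", "data": {
  "increments": [
    [[0,0,0],[0,0,0]],
    [[0,0,0],[0,0,0]],
    [[0,0,0],[0,0,0]],
    [[0,0,0],[0,0,0]],
    [[0,0,0],[0,0,0]],
    [[0,0,0],[0,0,0]],
    [[0,0,0],[0,0,-4]],
    [[0,0,0],[0,0,-4]],
    [[0,0,0],[0,0,-4]],
    [[0,0,0],[0,0,-4]]
  ]
}}

```text
clock: 19.2
tool_pos: [0.649, 0.2389, 0.0709]
eef_rot: [0.831, -0.556, -0.002, 0.0]
contact_force: [0.2, 1.5, -2.1]
opening: 0.671
finger_force: 30.0
```

```bash
python3 -c "
from h import *
st()"
```

```text
t 19.2 pos [0.649  0.2389 0.0709] tooly_yaw -157.5 q7 -2.437 q [-0.77  1.14  0.8   1.48 -0.94  0.94 -2.44] F [ 0.2  1.5 -2.1] Mz [ 0.401 -0.095  0.206] open 59.1 ff 30.0
```

The ring is tight at about 1.27 turns by the tool (0.2 N m with the pot turning along), so this pot is short. I'll slide it to the far square outline.

{"op": "step_arm", "data": {
  "increments": [
    [[-0.7,0,0],[0,0,0]],
    [[-1.5,0,0],[0,0,0]],
    [[-2.2,0,0],[0,0,0]],
    [[-2.5,0,0],[0,0,0]],
    [[-2.5,0,0],[0,0,0]],
    [[-2.5,0,0],[0,0,0]],
    [[-2.5,0,0],[0,0,0]],
    [[-2.2,0,0],[0,0,0]],
    [[-1.7,0,0],[0,0,0]],
    [[-1,0,0],[0,0,0]]
  ]
}}

```text
clock: 20.2
tool_pos: [0.4544, 0.238, 0.0711]
eef_rot: [0.833, -0.554, -0.001, 0.001]
contact_force: [1.8, 0.8, -6.6]
opening: 0.673
finger_force: 30.0
```

```bash
python3 -c "
from h import *
st()"
```

```text
t 20.2 pos [0.4544 0.238  0.0711] tooly_yaw -157.3 q7 -2.35 q [-0.85  0.9   0.48  2.04 -0.98  0.45 -2.35] F [ 1.8  0.8 -6.6] Mz [ 0.149 -0.406 -0.002] open 59.3 ff 30.0
```

{"op": "step_arm", "data": {
  "increments": [
    [[0,-0.5,-0.04],[0,0,0]],
    [[0,-1.2,-0.02],[0,0,0]],
    [[0,-2,0],[0,0,0]],
    [[0,-2.3,0],[0,0,0]],
    [[0,-2.3,0],[0,0,0]],
    [[0,-2.3,0],[0,0,0]],
    [[0,-2.3,0],[0,0,0]],
    [[0,-2.3,0],[0,0,0]],
    [[0,-2.3,0],[0,0,0]],
    [[0,-2.3,0],[0,0,0]]
  ]
}}

```text
clock: 21.2
tool_pos: [0.4568, 0.0413, 0.0708]
eef_rot: [0.833, -0.553, -0.002, -0.001]
contact_force: [0.2, 5.9, -1.9]
opening: 0.673
finger_force: 30.0
```

{"op": "step_arm", "data": {
  "increments": [
    [[0,-2.3,0],[0,0,0]],
    [[0,-2.3,0],[0,0,0]],
    [[0,-2.3,0],[0,0,0]],
    [[0,-2.3,0],[0,0,0]],
    [[0,-2.3,0],[0,0,0]],
    [[0,-2.3,0],[0,0,0]],
    [[0,-2.3,0],[0,0,0]],
    [[0,-2.3,0],[0,0,0]],
    [[0,-2.3,0],[0,0,0]],
    [[0,-2.3,0],[0,0,0]]
  ]
}}

```text
clock: 22.2
tool_pos: [0.4562, -0.1871, 0.0707]
eef_rot: [0.833, -0.553, -0.003, -0.002]
contact_force: [0.5, 8.6, 3.1]
opening: 0.672
finger_force: 30.0
```

```bash
python3 -c "
from h import *
st()"
```

```text
t 22.2 pos [ 0.4562 -0.1871  0.0707] tooly_yaw -157.2 q7 -1.686 q [ 0.14  0.85  0.27  2.09 -0.76  0.31 -1.69] F [0.5 8.6 3.1] Mz [ 1.604 -0.125  0.043] open 59.1 ff 30.0
```

{"op": "step_arm", "data": {
  "increments": [
    [[0,-2.3,0],[0,0,0]],
    [[0,-2.3,0],[0,0,0]],
    [[0,-2.2,0],[0,0,0]],
    [[0,-1.8,0],[0,0,0]],
    [[0,-1.2,0],[0,0,0]],
    [[0,-0.6,0],[0,0,0]],
    [[0,0,0],[0,0,0]],
    [[0,0,0],[0,0,-4]],
    [[0,0,0],[0,0,-4]],
    [[0,0,0],[0,0,-4]]
  ]
}}

```text
clock: 23.2
tool_pos: [0.4569, -0.2942, 0.0708]
eef_rot: [0.769, -0.639, -0.0, 0.0]
contact_force: [-0.7, 0.0, -0.1]
opening: 0.669
finger_force: 30.0
```

```bash
python3 -c "
from h import *
st()"
```

```text
t 23.2 pos [ 0.4569 -0.2942  0.0708] tooly_yaw -169.5 q7 -1.744 q [ 0.26  0.89  0.39  1.95 -0.75  0.44 -1.74] F [-0.7  0.  -0.1] Mz [ 0.172 -0.036  0.182] open 58.8 ff 30.0
```

{"op": "step_arm", "data": {
  "increments": [
    [[0,0,0],[0,0,0]],
    [[0,0,0],[0,0,0]],
    [[0,0,0],[0,0,0]],
    [[0,0,0],[0,0,0]],
    [[0,0,0],[0,0,0]],
    [[0,0,0],[0,0,0]],
    [[0,0,2],[0,0,0]],
    [[0,0,4],[0,0,0]],
    [[0,0,4],[0,0,0]],
    [[0,0,4],[0,0,0]]
  ],
  "fingers": 1
}}

```text
clock: 24.2
tool_pos: [0.4569, -0.2939, 0.2118]
eef_rot: [0.769, -0.639, -0.0, 0.0]
contact_force: [1.4, -0.1, -0.0]
opening: 0.997
finger_force: 0.0
```

Run:
```python
from h import *
st();p,d=snap("top","t2");np.save("t2d.npy",d)
pots(d,[(.648,.237),(.612,.089),(.637,-.089),(.456,-.293)])
```

```text
t 24.2 pos [ 0.4569 -0.2939  0.2118] tooly_yaw -169.5 q7 -1.892 q [ 0.13  0.7   0.62  1.87 -0.57  0.76 -1.89] F [ 1.4 -0.1 -0. ] Mz [0.055 0.01  0.052] open 87.7 ff 0.0Traceback (most recent call last):
  File "<stdin>", line 3, in <module>
  File "h.py", line 31, in pots
    (c,rad)=cv2.minEnclosingCircle(hull)
            ~~~~~~~~~~~~~~~~~~~~~~^^^^^^
cv2.error: OpenCV(4.12.0) /io/opencv/modules/imgproc/src/shapedescr.cpp:201: error: (-215:Assertion failed) count >= 0 && (depth == CV_32F || depth == CV_32S) in function 'minEnclosingCircle'
```

View pics/t2.png

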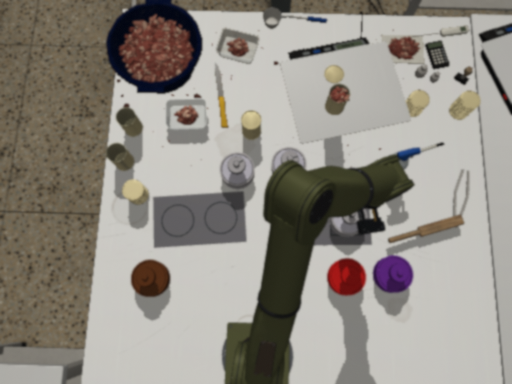

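The top view shows the middle pot still at (237,170) and the right one at (289,165). The moved pot stands under the gripper, near (348,222). I'll go to the right-hand pot next, turning the wrist back on the way.

{"op": "step_arm", "data": {
  "increments": [
    [[2,2.3,0],[0,0,8.5]],
    [[2,2.3,0],[0,0,8.5]],
    [[2,2.3,0],[0,0,8.5]],
    [[2,2.3,0],[0,0,8.5]],
    [[2,2.3,0],[0,0,8.5]],
    [[2,2.3,0],[0,0,8.5]],
    [[2,2.3,0],[0,0,8.5]],
    [[2,2.3,0],[0,0,8.5]],
    [[2,2.1,0],[0,0,8.5]],
    [[0,0,0],[0,0,8.5]]
  ]
}}

```text
clock: 25.25
tool_pos: [0.6401, -0.0834, 0.2097]
eef_rot: [0.998, 0.055, 0.001, -0.002]
contact_force: [1.1, 0.1, 0.2]
opening: 1.001
finger_force: 0.0
```

{"op": "step_arm", "data": {
  "increments": [
    [[0,0,0],[0,0,8.5]],
    [[0,0,0],[0,0,8.5]],
    [[0,0,0],[0,0,8.5]],
    [[0,0,0],[0,0,8.5]],
    [[0,0,0],[0,0,8.5]],
    [[0,0,0],[0,0,8.5]],
    [[0,0,0],[0,0,8.5]],
    [[0,0,0],[0,0,8.5]],
    [[0,0,0],[0,0,8.5]],
    [[0,0,0],[0,0,8.5]]
  ]
}}

```text
clock: 26.25
tool_pos: [0.637, -0.0892, 0.21]
eef_rot: [0.702, 0.713, -0.0, -0.0]
contact_force: [-0.1, -0.8, -0.3]
opening: 1.002
finger_force: 0.0
```

{"op": "step_arm", "data": {
  "increments": [
    [[0,0,0],[0,0,8.5]],
    [[0,0,0],[0,0,8.5]],
    [[0,0,0],[0,0,8.5]],
    [[0,0,0],[0,0,8.5]],
    [[0,0,0],[0,0,8.5]],
    [[0,0,0],[0,0,8.5]],
    [[0,0,0],[0,0,8.5]],
    [[0,0,0],[0,0,8.5]],
    [[0,0,0],[0,0,8.5]],
    [[0,0,0],[0,0,0]]
  ]
}}

```text
clock: 27.25
tool_pos: [0.6369, -0.0895, 0.2098]
eef_rot: [0.113, 0.994, 0.0, -0.0]
contact_force: [0.0, -0.3, -0.4]
opening: 1.0
finger_force: 0.0
```

```bash
sed -i 's/        hull=cv2/        if len(top)<30: print("none at",g); continue\n        hull=cv2/' h.py
python3 - <<'E'
from h import *
st();p,d=snap("top","t3");snap("scene","s3")
pots(d,[(.648,.237),(.612,.089),(.637,-.089),(.456,-.293)])
P=cloud("top",d);H=P[...,2]; m=((H>.03)&(H<.35)&(d>0)).astype(np.uint8)
n,L,s,ce=cv2.connectedComponentsWithStats(m)
for i in range(1,n):
    q=P[L==i]
    if 600<s[i,4]<2000: print(s[i],(q[:,:2].min(0)/2+q[:,:2].max(0)/2).round(3),np.ptp(q[:,:2],axis=0).round(3),q[:,2].max().round(3))
E
```

```text
t 27.25 pos [ 0.6369 -0.0895  0.2098] tooly_yaw 77.1 q7 1.001 q [ 0.36  0.79 -0.57  1.52  0.48  0.97  1.  ] F [ 0.  -0.3 -0.4] Mz [ 0.016  0.013 -0.013] open 88.0 ff 0.0
none at (0.648, 0.237)
g [0.612 0.089] ring mean [0.6104 0.0884] encl [0.6122 0.0879] 0.0311 zmed 0.1085 n 265
g [ 0.637 -0.089] ring mean [ 0.6304 -0.0869] encl [ 0.6361 -0.0886] 0.0493 zmed 0.1109 n 364
none at (0.456, -0.293)
[ 481   23   31   85 1489] [ 1.049 -0.852] [0.345 0.143] 0.087
[ 261  120   50   61 1506] [ 0.636 -0.07 ] [0.119 0.158] 0.325
[384 147  38  30 602] [ 0.639 -0.462] [0.065 0.082] 0.202
[220 152  35  35 943] [0.613 0.089] [0.12  0.119] 0.123
[388 214  77  29 661] [ 0.428 -0.558] [0.104 0.261] 0.053
[ 375  255   39   38 1111] [ 0.271 -0.439] [0.12  0.121] 0.124
[ 131  259   37   38 1098] [0.235 0.362] [0.12 0.12] 0.125
[331 258  36  37 943] [ 0.259 -0.289] [0.117 0.113] 0.123
[   0  362   68   22 1381] [-0.069  0.702] [0.058 0.219] 0.093
```

View pics/t3.png

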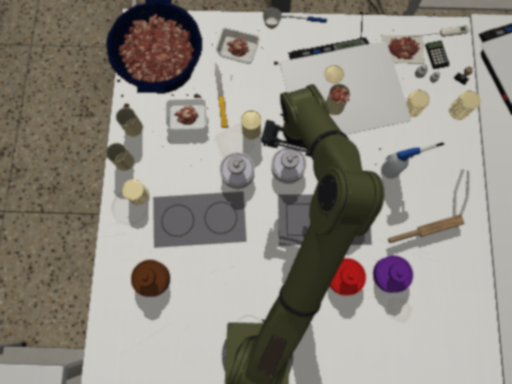

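The moved pot is only hidden by the elbow in this view. The tool is over the right-hand pot at (289,162).

{"op": "step_arm", "data": {
  "increments": [
    [[0,0,-1],[0,0,8]],
    [[0,0,-1],[0,0,8]],
    [[0,0,-1],[0,0,8]],
    [[0,0,-1],[0,0,8]],
    [[0,0,-1],[0,0,8]],
    [[0,0,-1],[0,0,8]],
    [[0,0,-1],[0,0,8]],
    [[0,0,0],[0,0,8]],
    [[0,0,0],[0,0,8]],
    [[0,0,0],[0,0,0]]
  ]
}}

```text
clock: 28.35
tool_pos: [0.6371, -0.0892, 0.14]
eef_rot: [-0.492, 0.871, 0.0, -0.0]
contact_force: [0.2, -0.4, 0.2]
opening: 0.998
finger_force: 0.0
```

{"op": "step_arm", "data": {
  "increments": [
    [[0,0,-1.8],[0,0,0]],
    [[0,0,-1.8],[0,0,0]],
    [[0,0,-1.8],[0,0,0]],
    [[0,0,-0.3],[0,0,0]],
    [[0,0,0],[0,0,0]],
    [[0,0,0],[0,0,0]],
    [[0,0,0],[0,0,0]],
    [[0,0,0],[0,0,0]],
    [[0,0,0],[0,0,0]],
    [[0,0,0],[0,0,0]]
  ]
}}

```text
clock: 29.35
tool_pos: [0.6374, -0.0891, 0.0837]
eef_rot: [-0.493, 0.87, -0.0, 0.0]
contact_force: [-0.1, -0.6, -0.4]
opening: 0.997
finger_force: 0.0
```

{"op": "step_arm", "data": {
  "increments": [
    [[0,0,0],[0,0,0]],
    [[0,0,0],[0,0,0]],
    [[0,0,0],[0,0,0]],
    [[0,0,0],[0,0,0]],
    [[0,0,0],[0,0,0]],
    [[0,0,0],[0,0,0]],
    [[0,0,0],[0,0,0]],
    [[0,0,0],[0,0,0]],
    [[0,0,0],[0,0,0]],
    [[0,0,0],[0,0,0]]
  ],
  "fingers": 0.5,
  "grip_force": 25
}}

```text
clock: 30.35
tool_pos: [0.6377, -0.0893, 0.0836]
eef_rot: [-0.493, 0.87, -0.0, 0.0]
contact_force: [3.6, -2.5, -0.8]
opening: 0.671
finger_force: 25.0
```

```bash
python3 -c "
from h import *
st()"
```

```text
t 30.35 pos [ 0.6377 -0.0893  0.0836] tooly_yaw 149.0 q7 1.947 q [ 0.46  1.02 -0.78  1.6   0.88  0.9   1.95] F [ 3.6 -2.5 -0.8] Mz [-0.369 -0.849  0.008] open 59.0 ff 25.0
```

{"op": "step_arm", "data": {
  "increments": [
    [[0,0,-0.027],[0,0,-8]],
    [[0,0,-0.027],[0,0,-8]],
    [[0,0,-0.027],[0,0,-8]],
    [[0,0,-0.027],[0,0,-8]],
    [[0,0,-0.027],[0,0,-8]],
    [[0,0,-0.027],[0,0,-8]],
    [[0,0,-0.027],[0,0,-8]],
    [[0,0,-0.027],[0,0,-8]],
    [[0,0,-0.027],[0,0,-8]],
    [[0,0,-0.027],[0,0,-8]]
  ]
}}

```text
clock: 31.35
tool_pos: [0.6366, -0.0903, 0.0809]
eef_rot: [0.185, 0.983, -0.001, -0.0]
contact_force: [1.6, -3.5, 2.1]
opening: 0.671
finger_force: 25.0
```

{"op": "step_arm", "data": {
  "increments": [
    [[0,0,-0.023],[0,0,-7]],
    [[0,0,-0.023],[0,0,-7]],
    [[0,0,-0.023],[0,0,-7]],
    [[0,0,-0.023],[0,0,-7]],
    [[0,0,-0.023],[0,0,-7]],
    [[0,0,-0.023],[0,0,-7]],
    [[0,0,-0.023],[0,0,-7]],
    [[0,0,-0.013],[0,0,-4]],
    [[0,0,-0.013],[0,0,-4]],
    [[0,0,-0.013],[0,0,-4]]
  ]
}}

```text
clock: 32.35
tool_pos: [0.6355, -0.0905, 0.0788]
eef_rot: [0.657, 0.753, -0.002, -0.001]
contact_force: [-0.9, -4.0, 3.8]
opening: 0.671
finger_force: 25.0
```

```bash
python3 -c "
from h import *
st()"
```

```text
t 32.35 pos [ 0.6355 -0.0905  0.0788] tooly_yaw 7.8 q7 -0.003 q [ 0.16  0.92 -0.17  1.62  0.24  0.63 -0.  ] F [-0.9 -4.   3.8] Mz [-1.002  0.032  0.02 ] open 59.0 ff 25.0
```

{"op": "step_arm", "data": {
  "increments": [
    [[0,0,-0.013],[0,0,-4]],
    [[0,0,-0.013],[0,0,-4]],
    [[0,0,-0.013],[0,0,-4]],
    [[0,0,-0.013],[0,0,-4]],
    [[0,0,-0.013],[0,0,-4]],
    [[0,0,-0.013],[0,0,-4]],
    [[0,0,-0.013],[0,0,-4]],
    [[0,0,-0.013],[0,0,-4]],
    [[0,0,0],[0,0,-4]],
    [[0,0,0],[0,0,-4]]
  ]
}}

```text
clock: 33.35
tool_pos: [0.6363, -0.0877, 0.078]
eef_rot: [0.875, 0.484, -0.0, -0.001]
contact_force: [0.4, -0.7, 4.8]
opening: 0.668
finger_force: 25.0
```

```bash
python3 -c "
from h import *
st()"
```

```text
t 33.35 pos [ 0.6363 -0.0877  0.078 ] tooly_yaw -32.1 q7 -0.485 q [ 0.06  0.92  0.    1.63 -0.01  0.6  -0.49] F [ 0.4 -0.7  4.8] Mz [-0.213 -0.004  0.294] open 58.8 ff 25.0
```

{"op": "step_arm", "data": {
  "increments": [
    [[0,0,0],[0,0,0]],
    [[0,0,0],[0,0,0]],
    [[0,0,0],[0,0,0]],
    [[0,0,0],[0,0,0]],
    [[0,0,0],[0,0,-4]],
    [[0,0,0],[0,0,-4]],
    [[0,0,0],[0,0,-4]],
    [[0,0,0],[0,0,-4]],
    [[0,0,0],[0,0,-4]],
    [[0,0,0],[0,0,-4]]
  ],
  "grip_force": 30
}}

```text
clock: 34.35
tool_pos: [0.6367, -0.0877, 0.078]
eef_rot: [0.956, 0.292, -0.0, -0.001]
contact_force: [0.1, 0.9, 5.3]
opening: 0.671
finger_force: 30.0
```

```bash
python3 -c "
from h import *
st()"
```

```text
t 34.35 pos [ 0.6367 -0.0877  0.078 ] tooly_yaw -56.0 q7 -0.769 q [ 0.01  0.92  0.11  1.63 -0.16  0.6  -0.77] F [0.1 0.9 5.3] Mz [-0.105  0.028  0.301] open 59.0 ff 30.0
```

The stop comes at about 0.5 turn with 0.3 N m, so this pot is well filled. I'll slide it to the near round outline.

{"op": "step_arm", "data": {
  "increments": [
    [[-0.7,0,0.02],[0,0,0]],
    [[-1.5,0,0],[0,0,0]],
    [[-2.2,0,0],[0,0,0]],
    [[-2.4,0,0],[0,0,0]],
    [[-2.4,0,0],[0,0,0]],
    [[-2.4,0,0],[0,0,0]],
    [[-2.4,0,0],[0,0,0]],
    [[-2.2,0,0],[0,0,0]],
    [[-1.7,0,0],[0,0,0]],
    [[-1,0,0],[0,0,0]]
  ]
}}

```text
clock: 35.35
tool_pos: [0.4474, -0.0884, 0.078]
eef_rot: [0.956, 0.294, 0.0, -0.0]
contact_force: [4.3, 0.8, -1.7]
opening: 0.672
finger_force: 30.0
```

{"op": "step_arm", "data": {
  "increments": [
    [[0,0.7,0],[0,0,0]],
    [[0,1.5,0],[0,0,0]],
    [[0,2.2,0],[0,0,0]],
    [[0,2.3,0],[0,0,0]],
    [[0,2.3,0],[0,0,0]],
    [[0,2.3,0],[0,0,0]],
    [[0,2.3,0],[0,0,0]],
    [[0,2.2,0],[0,0,0]],
    [[0,2,0],[0,0,0]],
    [[0,2,0],[0,0,0]]
  ]
}}

```text
clock: 36.35
tool_pos: [0.4468, 0.1067, 0.078]
eef_rot: [0.957, 0.291, -0.002, 0.001]
contact_force: [0.4, -8.1, 6.3]
opening: 0.671
finger_force: 30.0
```

```bash
python3 -c "
from h import *
st()"
```

```text
t 36.35 pos [0.4468 0.1067 0.078 ] tooly_yaw -56.1 q7 -0.963 q [-0.39  0.79  0.09  2.18 -0.35  0.18 -0.96] F [ 0.4 -8.1  6.3] Mz [-1.856  0.028  0.   ] open 59.1 ff 30.0
```

{"op": "step_arm", "data": {
  "increments": [
    [[0,1.6,0],[0,0,0]],
    [[0,1.2,0],[0,0,0]],
    [[0,0.6,0],[0,0,0]],
    [[0,0,0],[0,0,0]],
    [[0,0,0],[0,0,0]],
    [[0,0,0],[0,0,0]],
    [[0,0,0],[0,0,-4]],
    [[0,0,0],[0,0,-4]],
    [[0,0,0],[0,0,-4]],
    [[0,0,0],[0,0,-4]]
  ]
}}

```text
clock: 37.35
tool_pos: [0.4469, 0.1434, 0.0779]
eef_rot: [0.988, 0.157, -0.001, -0.0]
contact_force: [-0.8, -0.6, 4.3]
opening: 0.672
finger_force: 30.0
```

```bash
python3 -c "
from h import *
st()"
```

```text
t 37.35 pos [0.4469 0.1434 0.0779] tooly_yaw -72.0 q7 -1.154 q [-0.49  0.8   0.14  2.16 -0.51  0.21 -1.15] F [-0.8 -0.6  4.3] Mz [-0.244  0.135  0.285] open 59.2 ff 30.0
```

{"op": "step_arm", "data": {
  "increments": [
    [[0,0,0],[0,0,0]],
    [[0,0,0],[0,0,0]],
    [[0,0,0],[0,0,0]],
    [[0,0,0],[0,0,0]],
    [[0,0,0],[0,0,0]],
    [[0,0,0],[0,0,0]],
    [[0,0,2],[0,0,0]],
    [[0,0,4],[0,0,0]],
    [[0,0,4],[0,0,0]],
    [[0,0,3],[0,0,0]]
  ],
  "fingers": 1
}}

```text
clock: 38.35
tool_pos: [0.4485, 0.1428, 0.2099]
eef_rot: [0.988, 0.157, 0.001, -0.0]
contact_force: [0.4, 0.3, 0.4]
opening: 1.0
finger_force: 0.0
```

{"op": "step_arm", "data": {
  "increments": [
    [[1.2,0,0],[0,0,8.5]],
    [[1.2,0,0],[0,0,8.5]],
    [[1.2,0,0],[0,0,8.5]],
    [[1.2,0,0],[0,0,8.5]],
    [[1.2,0,0],[0,0,8.5]],
    [[1.2,0,0],[0,0,8.5]],
    [[1.2,0,0],[0,0,8.5]],
    [[1.2,0,0],[0,0,8.5]],
    [[1.2,0,0],[0,0,8.5]],
    [[1.2,0,0],[0,0,8.5]]
  ]
}}

```text
clock: 39.35
tool_pos: [0.5684, 0.1427, 0.2077]
eef_rot: [0.62, 0.785, -0.0, -0.0]
contact_force: [0.7, -1.0, -0.4]
opening: 1.005
finger_force: 0.0
```

```bash
cat >> h.py <<'E'
def blobs(d):
    P=cloud("top",d);H=P[...,2]; m=((H>.03)&(H<.35)&(d>0)).astype(np.uint8)
    n,L,s,ce=cv2.connectedComponentsWithStats(m)
    for i in range(1,n):
        q=P[L==i]
        if 500<s[i,4]<2000 and q[:,0].max()<.8: print(s[i],(q[:,:2].min(0)/2+q[:,:2].max(0)/2).round(3),np.ptp(q[:,:2],axis=0).round(3),q[:,2].max().round(3))
E
python3 - <<'E'
from h import *
st();p,d=snap("top","t4")
pots(d,[(.612,.089),(.448,.141),(.456,-.293)])
blobs(d)
E
```

```text
t 39.35 pos [0.5684 0.1427 0.2077] tooly_yaw 13.4 q7 -0.144 q [-0.29  0.67 -0.06  1.72  0.06  0.75 -0.14] F [ 0.7 -1.  -0.4] Mz [-0.056  0.086  0.037] open 88.4 ff 0.0
g [0.612 0.089] ring mean [0.6123 0.0711] encl [0.6146 0.0768] 0.0271 zmed 0.1086 n 88
none at (0.448, 0.141)
g [ 0.456 -0.293] ring mean [ 0.4544 -0.2922] encl [ 0.4557 -0.2933] 0.0309 zmed 0.0949 n 274
[383 147  39  30 606] [ 0.64 -0.46] [0.066 0.081] 0.202
[ 331  199   37   36 1017] [ 0.456 -0.293] [0.121 0.121] 0.125
[388 214  77  29 664] [ 0.426 -0.557] [0.104 0.261] 0.051
[ 376  255   38   38 1104] [ 0.271 -0.439] [0.119 0.124] 0.123
[ 131  259   38   38 1096] [0.235 0.362] [0.12  0.121] 0.125
[ 329  258   38   37 1094] [ 0.259 -0.285] [0.117 0.121] 0.121
[   0  362   68   22 1385] [-0.068  0.7  ] [0.057 0.216] 0.09
```

View pics/t4.png

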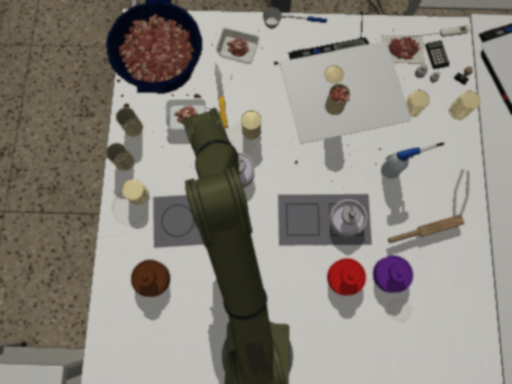

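The top view shows pot A at (348,218), on the square mat at the right-hand outline. The middle pot is half hidden by the arm, so I'll clear it and measure again.

{"op": "step_arm", "data": {
  "increments": [
    [[0,-3,0],[0,0,8]],
    [[0,-3,0],[0,0,8]],
    [[0,-3,0],[0,0,8]],
    [[0,-3,0],[0,0,8]],
    [[0,-3,0],[0,0,8]],
    [[0,-3,0],[0,0,8]],
    [[0,-3,0],[0,0,8]],
    [[0,-3,0],[0,0,8]],
    [[0,0,0],[0,0,8]],
    [[0,0,0],[0,0,8]]
  ]
}}

```text
clock: 40.4
tool_pos: [0.5674, -0.0987, 0.2075]
eef_rot: [-0.027, 1.0, -0.0, -0.001]
contact_force: [0.1, 0.2, 0.5]
opening: 1.004
finger_force: 0.0
```

Run:
```python
from h import *
st();p,d=snap("top","t5")
pots(d,[(.612,.089),(.448,.141)])
blobs(d)
```

```text
t 40.4 pos [ 0.5674 -0.0987  0.2075] tooly_yaw 93.1 q7 1.296 q [ 0.38  0.7  -0.51  1.74  0.44  0.82  1.3 ] F [0.1 0.2 0.5] Mz [ 0.083 -0.035  0.008] open 88.3 ff 0.0
g [0.612 0.089] ring mean [0.6103 0.0884] encl [0.6119 0.0888] 0.0312 zmed 0.1089 n 263
g [0.448 0.141] ring mean [0.4458 0.1441] encl [0.4467 0.1453] 0.0311 zmed 0.1038 n 278
[383 147  39  30 603] [ 0.639 -0.46 ] [0.065 0.081] 0.202
[265 150  45  26 532] [ 0.562 -0.073] [0.07  0.139] 0.327
[220 152  35  35 935] [0.613 0.089] [0.121 0.118] 0.121
[201 198  36  36 990] [0.447 0.145] [0.121 0.119] 0.123
[388 214  77  29 664] [ 0.427 -0.557] [0.104 0.261] 0.051
[ 375  255   39   38 1102] [ 0.272 -0.44 ] [0.12  0.124] 0.125
[ 131  259   38   38 1091] [0.235 0.362] [0.119 0.12 ] 0.123
[335 259  32  36 726] [ 0.257 -0.295] [0.113 0.102] 0.123
[   0  362   68   22 1382] [-0.068  0.703] [0.057 0.219] 0.09
```

{"op": "step_arm", "data": {
  "increments": [
    [[0.5,2.1,0],[0,0,8]],
    [[0.5,2.1,0],[0,0,8]],
    [[0.5,2.1,0],[0,0,8]],
    [[0.5,2.1,0],[0,0,8]],
    [[0.5,2.1,0],[0,0,8]],
    [[0.5,2.1,0],[0,0,8]],
    [[0.5,2.1,0],[0,0,8]],
    [[0.5,2.1,0],[0,0,8]],
    [[0.5,2,0],[0,0,8]],
    [[0,0,0],[0,0,0]]
  ]
}}

```text
clock: 41.45
tool_pos: [0.6127, 0.0949, 0.2078]
eef_rot: [-0.61, 0.793, 0.002, 0.001]
contact_force: [-0.5, 0.2, 0.2]
opening: 1.001
finger_force: 0.0
```

{"op": "step_arm", "data": {
  "increments": [
    [[0,0,0],[0,0,0]],
    [[0,0,-2],[0,0,0]],
    [[0,0,-2.5],[0,0,0]],
    [[0,0,-2.5],[0,0,0]],
    [[0,0,0],[0,0,0]],
    [[0,0,0],[0,0,0]],
    [[0,0,0],[0,0,0]],
    [[0,0,0],[0,0,0]],
    [[0,0,0],[0,0,0]],
    [[0,0,0],[0,0,0]]
  ]
}}

```text
clock: 42.45
tool_pos: [0.6136, 0.091, 0.1385]
eef_rot: [-0.609, 0.793, -0.0, 0.0]
contact_force: [0.2, -0.2, -0.7]
opening: 1.001
finger_force: 0.0
```

```bash
python3 -c "
from h import *
st()"
```

```text
t 42.45 pos [0.6136 0.091  0.1385] tooly_yaw 165.0 q7 1.992 q [ 0.18  0.91 -0.76  1.65  0.77  0.9   1.99] F [ 0.2 -0.2 -0.7] Mz [ 0.06   0.053 -0.046] open 88.1 ff 0.0
```

{"op": "step_arm", "data": {
  "increments": [
    [[-0.15,-0.2,-1],[0,0,0]],
    [[0,0,-1.8],[0,0,0]],
    [[0,0,-1.8],[0,0,0]],
    [[0,0,-0.9],[0,0,0]],
    [[0,0,0],[0,0,0]],
    [[0,0,0],[0,0,0]],
    [[0,0,0],[0,0,0]],
    [[0,0,0],[0,0,0]],
    [[0,0,0],[0,0,0]],
    [[0,0,0],[0,0,0]]
  ]
}}

```text
clock: 43.45
tool_pos: [0.612, 0.0889, 0.0833]
eef_rot: [-0.609, 0.793, -0.0, 0.0]
contact_force: [0.2, -0.5, -0.3]
opening: 1.001
finger_force: 0.0
```

{"op": "step_arm", "data": {
  "increments": [
    [[0,0,0],[0,0,0]],
    [[0,0,0],[0,0,0]],
    [[0,0,0],[0,0,0]],
    [[0,0,0],[0,0,0]],
    [[0,0,0],[0,0,0]],
    [[0,0,0],[0,0,0]],
    [[0,0,0],[0,0,0]],
    [[0,0,0],[0,0,0]],
    [[0,0,0],[0,0,0]],
    [[0,0,0],[0,0,0]]
  ],
  "fingers": 0.5,
  "grip_force": 25
}}

```text
clock: 44.45
tool_pos: [0.6133, 0.0886, 0.0832]
eef_rot: [-0.609, 0.793, -0.001, 0.001]
contact_force: [4.4, -1.3, -0.6]
opening: 0.676
finger_force: 25.0
```

```bash
python3 -c "
from h import *
st()"
```

```text
t 44.45 pos [0.6133 0.0886 0.0832] tooly_yaw 165.0 q7 1.935 q [ 0.16  0.98 -0.71  1.68  0.84  0.81  1.93] F [ 4.4 -1.3 -0.6] Mz [-0.125 -0.974  0.026] open 59.5 ff 25.0
```

{"op": "step_arm", "data": {
  "increments": [
    [[0,0,-0.027],[0,0,-8]],
    [[0,0,-0.027],[0,0,-8]],
    [[0,0,-0.027],[0,0,-8]],
    [[0,0,-0.027],[0,0,-8]],
    [[0,0,-0.027],[0,0,-8]],
    [[0,0,-0.027],[0,0,-8]],
    [[0,0,-0.027],[0,0,-8]],
    [[0,0,-0.027],[0,0,-8]],
    [[0,0,-0.027],[0,0,-8]],
    [[0,0,-0.027],[0,0,-8]]
  ]
}}

```text
clock: 45.45
tool_pos: [0.6122, 0.0873, 0.0804]
eef_rot: [0.047, 0.999, -0.001, 0.0]
contact_force: [3.1, -3.9, -0.0]
opening: 0.672
finger_force: 25.0
```

{"op": "step_arm", "data": {
  "increments": [
    [[0,0,-0.023],[0,0,-7]],
    [[0,0,-0.023],[0,0,-7]],
    [[0,0,-0.023],[0,0,-7]],
    [[0,0,-0.023],[0,0,-7]],
    [[0,0,-0.023],[0,0,-7]],
    [[0,0,-0.023],[0,0,-7]],
    [[0,0,-0.023],[0,0,-7]],
    [[0,0,-0.013],[0,0,-4]],
    [[0,0,-0.013],[0,0,-4]],
    [[0,0,-0.013],[0,0,-4]]
  ]
}}

```text
clock: 46.45
tool_pos: [0.6115, 0.0869, 0.0783]
eef_rot: [0.546, 0.838, -0.001, 0.0]
contact_force: [1.2, -4.4, 3.0]
opening: 0.671
finger_force: 25.0
```

```bash
python3 -c "
from h import *
st()"
```

```text
t 46.45 pos [0.6115 0.0869 0.0783] tooly_yaw 23.8 q7 0.081 q [-0.17  0.89 -0.08  1.71  0.13  0.55  0.08] F [ 1.2 -4.4  3. ] Mz [-0.909 -0.312  0.028] open 59.0 ff 25.0
```

{"op": "step_arm", "data": {
  "increments": [
    [[0,0,-0.013],[0,0,-4]],
    [[0,0,-0.013],[0,0,-4]],
    [[0,0,-0.013],[0,0,-4]],
    [[0,0,-0.013],[0,0,-4]],
    [[0,0,-0.013],[0,0,-4]],
    [[0,0,-0.013],[0,0,-4]],
    [[0,0,-0.013],[0,0,-4]],
    [[0,0,-0.013],[0,0,-4]],
    [[0,0,0],[0,0,-4]],
    [[0,0,0],[0,0,-4]]
  ]
}}

```text
clock: 47.45
tool_pos: [0.6113, 0.0897, 0.0776]
eef_rot: [0.799, 0.601, 0.0, -0.001]
contact_force: [-0.2, -0.1, 4.2]
opening: 0.676
finger_force: 25.0
```

```bash
python3 -c "
from h import *
st()"
```

```text
t 47.45 pos [0.6113 0.0897 0.0776] tooly_yaw -16.1 q7 -0.378 q [-0.27  0.9   0.09  1.71 -0.13  0.54 -0.38] F [-0.2 -0.1  4.2] Mz [-0.168 -0.028  0.275] open 59.5 ff 25.0
```

{"op": "step_arm", "data": {
  "increments": [
    [[0,0,0],[0,0,0]],
    [[0,0,0],[0,0,0]],
    [[0,0,0],[0,0,0]],
    [[0,0,0],[0,0,0]],
    [[0,0,0],[0,0,-4]],
    [[0,0,0],[0,0,-4]],
    [[0,0,0],[0,0,-4]],
    [[0,0,0],[0,0,-4]],
    [[0,0,0],[0,0,-4]],
    [[0,0,0],[0,0,-4]]
  ],
  "grip_force": 30
}}

```text
clock: 48.45
tool_pos: [0.6116, 0.0898, 0.0776]
eef_rot: [0.906, 0.423, 0.0, -0.001]
contact_force: [-0.9, -0.3, 5.0]
opening: 0.675
finger_force: 30.0
```

```bash
python3 -c "
from h import *
st()"
```

```text
t 48.45 pos [0.6116 0.0898 0.0776] tooly_yaw -40.0 q7 -0.652 q [-0.32  0.91  0.19  1.71 -0.29  0.55 -0.65] F [-0.9 -0.3  5. ] Mz [-0.192 -0.014  0.353] open 59.4 ff 30.0
```

{"op": "step_arm", "data": {
  "increments": [
    [[0,0.7,0.02],[0,0,0]],
    [[0,1.6,0],[0,0,0]],
    [[0,2.3,0],[0,0,0]],
    [[0,2.5,0],[0,0,0]],
    [[0,2.5,0],[0,0,0]],
    [[0,2.5,0],[0,0,0]],
    [[0,2.5,0],[0,0,0]],
    [[0,2.4,0],[0,0,0]],
    [[0,1.9,0],[0,0,0]],
    [[0,1.2,0],[0,0,0]]
  ]
}}

```text
clock: 49.45
tool_pos: [0.6117, 0.2869, 0.0776]
eef_rot: [0.906, 0.423, -0.002, 0.002]
contact_force: [-1.0, -9.2, 7.7]
opening: 0.673
finger_force: 30.0
```

{"op": "step_arm", "data": {
  "increments": [
    [[-0.7,0,0],[0,0,0]],
    [[-1.5,0,0],[0,0,0]],
    [[-2.1,0,0],[0,0,0]],
    [[-2.2,0,0],[0,0,0]],
    [[-2.2,0,0],[0,0,0]],
    [[-2.2,0,0],[0,0,0]],
    [[-2.2,0,0],[0,0,0]],
    [[-2.1,0,0],[0,0,0]],
    [[-1.6,0,0],[0,0,0]],
    [[-0.9,0,0],[0,0,0]]
  ]
}}

```text
clock: 50.45
tool_pos: [0.4355, 0.2907, 0.0777]
eef_rot: [0.906, 0.424, 0.002, 0.0]
contact_force: [5.8, 0.8, -0.5]
opening: 0.673
finger_force: 30.0
```

```bash
python3 -c "
from h import *
st()"
```

```text
t 50.45 pos [0.4355 0.2907 0.0777] tooly_yaw -39.9 q7 -0.956 q [-0.79  0.83  0.18  2.01 -0.42  0.33 -0.96] F [ 5.8  0.8 -0.5] Mz [-0.077 -1.113  0.075] open 59.2 ff 30.0
```

{"op": "step_arm", "data": {
  "increments": [
    [[0,0,0],[0,0,0]],
    [[0,0,0],[0,0,0]],
    [[0,0,0],[0,0,0]],
    [[0,0,0],[0,0,0]],
    [[0,0,0],[0,0,0]],
    [[0,0,0],[0,0,0]],
    [[0,0,0],[0,0,-4]],
    [[0,0,0],[0,0,-4]],
    [[0,0,0],[0,0,-4]],
    [[0,0,0],[0,0,-4]]
  ]
}}

```text
clock: 51.45
tool_pos: [0.4344, 0.2903, 0.0775]
eef_rot: [0.956, 0.292, -0.001, -0.0]
contact_force: [-0.9, -1.2, 7.2]
opening: 0.673
finger_force: 30.0
```

```bash
python3 -c "
from h import *
st()"
```

```text
t 51.45 pos [0.4344 0.2903 0.0775] tooly_yaw -56.0 q7 -1.119 q [-0.82  0.84  0.24  2.01 -0.54  0.36 -1.12] F [-0.9 -1.2  7.2] Mz [-0.155  0.08   0.352] open 59.2 ff 30.0
```

{"op": "step_arm", "data": {
  "increments": [
    [[0,0,0],[0,0,0]],
    [[0,0,0],[0,0,0]],
    [[0,0,0],[0,0,0]],
    [[0,0,0],[0,0,0]],
    [[0,0,0],[0,0,0]],
    [[0,0,0],[0,0,0]],
    [[0,0,2],[0,0,0]],
    [[0,0,4],[0,0,0]],
    [[0,0,4],[0,0,0]],
    [[0,0,4],[0,0,0]]
  ],
  "fingers": 1
}}

```text
clock: 52.45
tool_pos: [0.4344, 0.2897, 0.2187]
eef_rot: [0.956, 0.293, -0.0, 0.0]
contact_force: [-0.1, 1.1, 0.0]
opening: 0.998
finger_force: 0.0
```

{"op": "step_arm", "data": {
  "increments": [
    [[3,-3.5,0],[0,0,6]],
    [[3,-3.5,0],[0,0,6]],
    [[3,-3.5,0],[0,0,6]],
    [[3,-3.5,0],[0,0,6]],
    [[2,-3.5,0],[0,0,6]],
    [[0,-3.5,0],[0,0,6]],
    [[0,-3.5,0],[0,0,6]],
    [[0,-3.5,0],[0,0,6]],
    [[0,-3.5,0],[0,0,6]],
    [[0,-3.5,0],[0,0,6]]
  ]
}}

```text
clock: 53.45
tool_pos: [0.5744, -0.0616, 0.2173]
eef_rot: [0.68, 0.733, -0.0, -0.0]
contact_force: [0.1, -0.2, -0.3]
opening: 1.0
finger_force: 0.0
```

Run:
```python
from h import *
st();p,d=snap("top","t6");snap("scene","s6")
pots(d,[(.434,.29),(.447,.145),(.456,-.293)])
blobs(d)
```

```text
t 53.45 pos [ 0.5744 -0.0616  0.2173] tooly_yaw 4.3 q7 0.156 q [-0.01  0.65  0.06  1.74 -0.06  0.75  0.16] F [ 0.1 -0.2 -0.3] Mz [-0.061  0.035 -0.02 ] open 88.0 ff 0.0
g [0.434 0.29 ] ring mean [0.4323 0.2901] encl [0.4325 0.2921] 0.0316 zmed 0.1039 n 281
g [0.447 0.145] ring mean [0.4456 0.1441] encl [0.4468 0.145 ] 0.0308 zmed 0.1043 n 280
g [ 0.456 -0.293] ring mean [ 0.4546 -0.2922] encl [ 0.4553 -0.2926] 0.0309 zmed 0.0952 n 272
[383 147  39  30 598] [ 0.639 -0.46 ] [0.066 0.081] 0.204
[201 198  36  36 992] [0.446 0.145] [0.121 0.119] 0.123
[ 331  199   37   36 1020] [ 0.456 -0.294] [0.12  0.122] 0.123
[ 157  201   36   35 1009] [0.434 0.292] [0.118 0.12 ] 0.123
[388 214  77  29 664] [ 0.427 -0.557] [0.104 0.262] 0.05
[ 376  255   38   38 1098] [ 0.272 -0.44 ] [0.12  0.123] 0.122
[ 131  259   38   38 1098] [0.235 0.362] [0.12 0.12] 0.124
[ 329  258   38   37 1087] [ 0.259 -0.286] [0.117 0.121] 0.123
[   0  362   68   22 1385] [-0.068  0.702] [0.057 0.217] 0.091
```

View pics/t6.png

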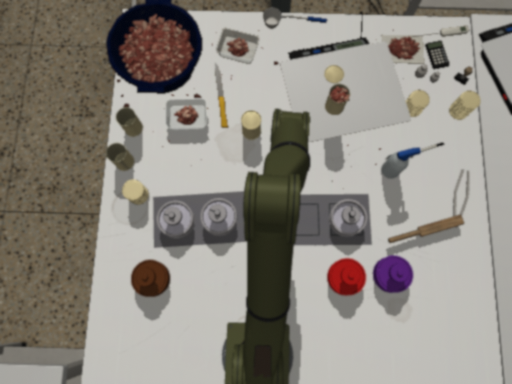

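View pics/s6.png

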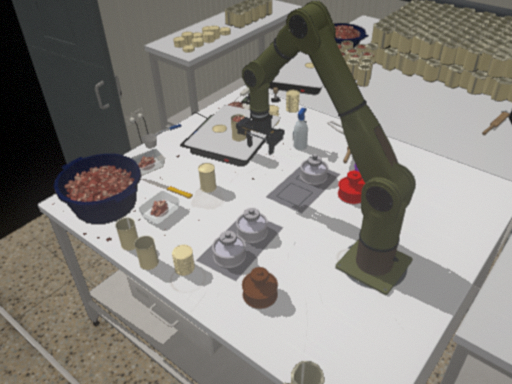

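Both filled pots stand on the round mat, at (175,221) and (219,217) in the top view, and the short one on the square mat at (348,218). Nothing else has moved. Pot A's final torque was lower than the others, so I'll tighten it once more with slight downward pressure.

{"op": "step_arm", "data": {
  "increments": [
    [[-1.3,-2.6,0],[0,0,0]],
    [[-1.3,-2.6,0],[0,0,0]],
    [[-1.3,-2.6,0],[0,0,0]],
    [[-1.3,-2.6,0],[0,0,0]],
    [[-1.3,-2.6,0],[0,0,0]],
    [[-1.3,-2.6,0],[0,0,0]],
    [[-1.3,-2.6,0],[0,0,0]],
    [[-1.3,-2.6,0],[0,0,0]],
    [[-1.3,-2.2,0],[0,0,0]],
    [[0,0,0],[0,0,0]]
  ]
}}

```text
clock: 54.55
tool_pos: [0.4553, -0.2934, 0.2174]
eef_rot: [0.684, 0.729, -0.001, 0.0]
contact_force: [-0.4, 0.7, -0.7]
opening: 0.998
finger_force: 0.0
```

{"op": "step_arm", "data": {
  "increments": [
    [[0,0,0],[0,0,0]],
    [[0,0,-2],[0,0,0]],
    [[0,0,-3],[0,0,0]],
    [[0,0,-3],[0,0,0]],
    [[0,0,0],[0,0,0]],
    [[0,0,0],[0,0,0]],
    [[0,0,0],[0,0,0]],
    [[0,0,0],[0,0,0]],
    [[0,0,0],[0,0,0]],
    [[0,0,0],[0,0,0]]
  ]
}}

```text
clock: 55.55
tool_pos: [0.4581, -0.2902, 0.138]
eef_rot: [0.682, 0.732, 0.0, 0.001]
contact_force: [-0.0, -0.8, 0.4]
opening: 1.001
finger_force: 0.0
```

```bash
python3 -c "
from h import *
st()"
```

```text
t 55.55 pos [ 0.4581 -0.2902  0.138 ] tooly_yaw 4.0 q7 0.565 q [ 0.47  0.73  0.01  1.92 -0.01  0.5   0.56] F [-0.  -0.8  0.4] Mz [-0.081  0.062  0.003] open 88.1 ff 0.0
```

{"op": "step_arm", "data": {
  "increments": [
    [[-0.2,-0.3,-1],[0,0,0]],
    [[0,0,-2],[0,0,0]],
    [[0,0,-2],[0,0,0]],
    [[0,0,-1.7],[0,0,0]],
    [[0,0,0],[0,0,0]],
    [[0,0,0],[0,0,0]],
    [[0,0,0],[0,0,0]],
    [[0,0,0],[0,0,0]],
    [[0,0,0],[0,0,0]],
    [[0,0,0],[0,0,0]]
  ]
}}

```text
clock: 56.55
tool_pos: [0.456, -0.2932, 0.0708]
eef_rot: [0.682, 0.732, 0.0, 0.0]
contact_force: [0.2, -0.1, -0.5]
opening: 0.999
finger_force: 0.0
```

{"op": "step_arm", "data": {
  "increments": [
    [[0,0,0],[0,0,0]],
    [[0,0,0],[0,0,0]],
    [[0,0,0],[0,0,0]],
    [[0,0,0],[0,0,0]],
    [[0,0,0],[0,0,0]],
    [[0,0,0],[0,0,0]],
    [[0,0,0],[0,0,0]],
    [[0,0,-0.04],[0,0,0]],
    [[0,0,-0.04],[0,0,0]],
    [[0,0,0],[0,0,0]]
  ],
  "fingers": 0.5,
  "grip_force": 30
}}

```text
clock: 57.55
tool_pos: [0.4566, -0.2931, 0.0703]
eef_rot: [0.682, 0.732, 0.0, 0.001]
contact_force: [2.7, 1.0, 5.0]
opening: 0.669
finger_force: 30.0
```

{"op": "step_arm", "data": {
  "increments": [
    [[0,0,0],[0,0,-4]],
    [[0,0,0],[0,0,-4]],
    [[0,0,0],[0,0,-4]],
    [[0,0,0],[0,0,-4]],
    [[0,0,0],[0,0,-4]],
    [[0,0,0],[0,0,-4]],
    [[0,0,0],[0,0,-4]],
    [[0,0,0],[0,0,-4]],
    [[0,0,0],[0,0,-4]],
    [[0,0,0],[0,0,-4]]
  ]
}}

```text
clock: 58.55
tool_pos: [0.4556, -0.2934, 0.0703]
eef_rot: [0.891, 0.454, -0.0, 0.0]
contact_force: [0.5, -0.9, 7.2]
opening: 0.673
finger_force: 30.0
```

```bash
python3 -c "
from h import *
st()"
```

```text
t 58.55 pos [ 0.4556 -0.2934  0.0703] tooly_yaw -36.1 q7 0.166 q [ 0.4   0.86  0.15  1.95 -0.32  0.36  0.17] F [ 0.5 -0.9  7.2] Mz [-0.089  0.121  0.352] open 59.2 ff 30.0
```

Torque is now 0.35 N m, the same as the others. I'll release, rise, check and hand in.

{"op": "step_arm", "data": {
  "increments": [
    [[0,0,0],[0,0,0]],
    [[0,0,0],[0,0,0]],
    [[0,0,0],[0,0,0]],
    [[0,0,0],[0,0,0]],
    [[0,0,0],[0,0,0]],
    [[0,0,0],[0,0,0]],
    [[0,0,2],[0,0,0]],
    [[0,0,4],[0,0,0]],
    [[0,0,4],[0,0,0]],
    [[0,0,4],[0,0,0]]
  ],
  "fingers": 1
}}

```text
clock: 59.55
tool_pos: [0.4554, -0.2928, 0.2109]
eef_rot: [0.891, 0.454, -0.0, -0.0]
contact_force: [1.2, 0.2, 0.1]
opening: 1.001
finger_force: 0.0
```

{"op": "step_arm", "data": {
  "increments": [
    [[1.3,2.6,0],[0,0,0]],
    [[1.3,2.6,0],[0,0,0]],
    [[1.3,2.6,0],[0,0,0]],
    [[1.3,2.6,0],[0,0,0]],
    [[1.3,2.6,0],[0,0,0]],
    [[1.3,2.6,0],[0,0,0]],
    [[1.3,2.6,0],[0,0,0]],
    [[1.3,2.6,0],[0,0,0]],
    [[0,0,0],[0,0,0]],
    [[0,0,0],[0,0,0]]
  ]
}}

```text
clock: 60.55
tool_pos: [0.5595, -0.0848, 0.2094]
eef_rot: [0.89, 0.455, -0.0, 0.0]
contact_force: [-0.5, -1.0, 0.6]
opening: 1.0
finger_force: 0.0
```

Run:
```python
from h import *
p,d=snap("top","t7");st()
pots(d,[(.434,.29),(.447,.145),(.456,-.293)])
```

```text
t 60.6 pos [ 0.5591 -0.0861  0.2095] tooly_yaw -36.0 q7 -0.268 q [-0.12  0.67  0.32  1.8  -0.3   0.72 -0.27] F [-1.2 -1.1  0.2] Mz [-0.053  0.075 -0.037] open 88.0 ff 0.0
g [0.434 0.29 ] ring mean [0.4325 0.2902] encl [0.4342 0.2917] 0.0309 zmed 0.1043 n 279
g [0.447 0.145] ring mean [0.4438 0.1535] encl [0.4462 0.1481] 0.0299 zmed 0.1048 n 176
g [ 0.456 -0.293] ring mean [ 0.4516 -0.2924] encl [ 0.4533 -0.2937] 0.0307 zmed 0.095 n 270
```

```bash
python3 -c "
from plant import r
print(r.finish_job())"
```

```text
the job is handed in; nothing more can be done
None
```

I handed in the job after about 61 s of robot time: three pots were there, all rings are tight, the two well filled ones (stopped at about half a turn) stand on the round mat and the short one (about 1.2 turns) on the square mat.

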